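# Hang the glass-stub bin in the empty louvre bay

## Task

Pick up the blue bin of glass stubs by its tall tab and hang it in the empty bay of the louvred stand: keep it level, lift its rear lip over the louvre, lower it so that the lip hooks behind, and press it gently down past the sprung keeper until it is fully home and the red seat pin is pushed in. Then let go, leaving it hanging straight and centred in the bay, and do not force anything or disturb the other things on the bench.

Things in the scene. Friction and masses are not known exactly. Their poses are not given: they have to be found in the camera images.
- bin: Loose blue parts bin, 0.28-0.46 kg, holding green and clear glass rods: 96 deep (x) by 100 wide (y), walls 4. Origin: centre of the underside, on the bench at the start; z up; own +x points to its rear, where tab and lip are. Rear wall 65 high, its rear face at x=+48; sides 45, front 36 high.
- bin_tab (a point): Middle of the bin's grip tab, at (42, 0, 90) in the bin's frame. The tab rises from the rear wall's top: x 36 to 48, y -18 to 18, z 65 to 115. Best pinched across its 36 mm width (fingers closing along the bin's y), tips kept above z=68.
- bin_lip (a point): Middle of the lip's lowest edge, at (57, 0, 46) in the bin's frame. A bridge 70 wide juts rearwards from the rear wall's top (x 48 to 59, underside z=60); from it the lip, 4 thick (x 55 to 59), hangs to a rounded foot at z=46. Between rear wall and lip is a slot 7 wide and 14 deep, open downwards.
- bay: The empty bay (green bracket), fixed. Origin at bench height mid-bay; +x points to the rear, bins hang on its -x side; y along the louvre. Its louvre is adjustable and its setting is NOT measured: an upright plate 4 thick, 92 wide, 66 high, top edge 120 to 145 above the bench, front face anywhere from x=-16 to x=-2. Find it by feel. It is stiff: pressing with 30 N is too much.
- bay_mid (a point): Reference point fixed to the bay, at (-7, 0, 132.5) in its frame: the mean position of the middle of the louvre's top edge (true one: up to 7 off in x, 12.5 in z). With the bin's rear face against the louvre's front face, the lip clears the top edge by 3. When home the bridge rests on the top edge and the bin's underside is 60 below it.
- keeper (a joint): Angle (rad) of the orange sprung leaf behind the louvre, 0 when free. It hangs forward and down from a back plate 16 behind the louvre (plate top 16 above the edge), leaving a mouth about 8 wide at the edge. The lip pushes it back over the last 14 mm or so: takes some 4 to 12 N downwards, more than the bin's weight; friction and weight then hold the bin.
- seat (a joint): Travel in m of the red seat pin in the middle of the louvre's top edge (10 mm wide): 0 when free (it stands 6 mm above the edge), 0.006 when pushed in flush by the bridge of a bin that is fully home. Light spring, about 1 N.
- neighbour: The other bay, fixed, with a grey bin of amber rods of the same size hanging in it. Frame as for the bay. Its bin spans x -101 to +6 and y -50 to 50; underside 72 and tab top 187 above the bench. The bays are 160 apart, centre to centre; either may be the left one.
- stand: Fixed dark steel stand that carries both bays, 360 wide (own y), 130 high, on a foot 120 x 360 x 10. Origin at bench height, in the plane of the louvres midway between the bays; +x to its rear.
- marver: Loose black graphite slab, 100 x 130 x 14, origin under its centre. Leave it.
- timer: Loose pink timer, 50 x 60 x 19, origin under its centre. Leave it.
- tweezers: Loose steel tweezers, 165 long, 5 high, origin under its middle. Leave it.
- pitcher: Loose steel pitcher, 76 mm across, 100 high, handle at its +y side, origin under its centre. Leave it.
- case: Loose black spectacle case, 60 x 150 x 35, origin under its centre. Leave it.
- jar: Loose squat glass jar with steel cap, 50 across, 50 high, origin under its centre. Leave it.
There are look-alikes about, which are no part of the job. Leave any yellow look-alike of the bin alone.

How it is judged (in metres and radians):
On the way, in this order (a step that is already met when the one before it is completed fails the run):
1. the bin is held in the gripper and lifted well clear of the bench (underside above 70 mm) (height (world z) of bin above 0.07 m and contact force between the fingers and bin above 1 N), for 0.2 s.
2. the bin is pressed home by hand: the seat pin is pushed in more than 4 mm while the fingers are still on the bin (value of joint seat above 0.004 m and contact force between the fingers and bin above 1 N and contact force between bin and bay above 1 N), for 0.2 s.
At the end, for the whole second after the job is handed in: The blue bin hangs free and at rest on the empty bay's louvre, lip behind it, seat pin pushed in more than 4 mm, within 12 mm of the bay's middle, level and square within 7 degrees (value of joint seat above 0.004 m and contact force between bin and bay above 1 N and height (world z) of bin above 0.05 m and y of bin in the frame of bay between -0.012 and 0.012 m and x of bin in the frame of bay between -0.075 and -0.045 m and angle between bin's own z axis and vertical below 0.12 rad and angle between the x axis of bin and the x axis of bay, either way round below 0.12 rad and linear speed of bin below 0.02 m/s); the robot touches nothing.
It fails at once if the bin is forced: its contact forces on the bay add up to more than 45 N (contact force between bin and bay above 45 N).
It fails at once if the bin is tipped by more than 30 degrees (angle between bin's own z axis and vertical above 0.52 rad).
It fails at once if the neighbouring bin is knocked (over 10 N) (contact force between any of bin, the fingers and neighbour above 10 N).
It fails at once if a bystander is moved more than 20 mm (distance of any of marver, timer, tweezers, pitcher, case, jar from where it was at the start of the episode above 0.02 m).
It also fails if it takes over 48 s, if anything falls off the work surface, if the arm or the gripper's body presses on something with over 40 N, if the wrist force passes 120 N, or if a joint passes its speed limit or range.

## Robot

A 6-joint arm with a two-finger parallel gripper is mounted at the origin on the work surface. World frame = base frame: x ahead of the robot, y to its left, z up, the work surface at z = 0. Lengths are in mm, angles in rad, forces in N, time in s.
With the tool pointing down it reaches from about 350 to 875 mm from the base axis. Payload 4.2 kg.
Tool frame: the origin (TCP) lies at the very end of the fingers, on their centre line; the grasp point (between the pads) lies 19 mm behind it; z points along the fingers, y is the direction in which the jaws open and shut (so a half turn about z gives the same grasp; the last joint's range is limited). The gripper opens to 85 mm and grips with 20 to 120 N. Pads are 22 mm wide; open, the fingers measure 114 mm over their backs; the gripper's body (76 mm by 85 mm) begins 54 mm behind the grasp point. The pads swing forward as they close: fully open they stand 13 mm farther back than shut.
Start: joints at [1.396, 0.385, 0.008, 0, -1.194, -0.259], TCP at [262.668, 567.102, 197.712] pointing down, gripper open.
Joint ranges: [-3.14, 3.14], [-1.21, 2.06], [-1.07, 1.41], [-3.16, 2.05], [-2.99, -0.16], [-3.1, 3.1]. Speed limits (rad/s): [2.79, 2.79, 3.14, 3.14, 3.14, 3.14].

## Interface

Orientations are given as a unit quaternion [x, y, z, w].
In Python, from bench import arm gives the robot as it stands.
- The arm moves only by the tool apply_moves, never from a script. Its argument "plan" is one flat list of numbers, 5 for each row, row after row: the gripper's target within -1 to 1 (shut at 1, half-way at 0, fully open at -1), then the shift along the world's x, y, z in m, then the turn about the world's z in degrees. A call has 1 to 8 rows; each row is the pose to reach, as a shift and turn from the pose commanded when the call began; what a row does not reach only later rows make up. A row lasts 1/12 s, in which the tool goes at most 41.7 mm and 7.16 degrees, less where a joint would pass 70% of its speed; a pose out of reach is approached as far as the arm can. A call with a gripper value outside its range is refused whole. The fingers move at their own pace and stop on an object; the grip force is fixed at half the most. Time passes only in rows, so rows that repeat a pose let the fingers close. It gives the time, the measured TCP pose, the force and the opening at its end, in the units of the state.
- arm.read_state(): the state, without advancing time (a new reading comes with each control period).
- arm.get_image(name): name is "scene" or "top"; returns a dict with "color" (420x560x3 uint8, red, green, blue), "range_z" (420x560 float32, mm along the optical axis (not along the pixel's ray), 0 where there is no reading), "camera_matrix" (3x3 intrinsics, pixels), "k1" (the pictures are not rectified: a ray, as slopes to the right and down, at radius r is drawn at 1 + k1 r^2 times it, then the intrinsics apply), "camera_from_world" (4x4, takes a point from world to camera coordinates). Camera axes: x right, y down, z forward; pixel columns grow to the right and rows downward; lengths in mm; the calibration is good to about 2 mm. A picture is of the moment at which its call begins.
- arm.job_done(): hands the job in, once; it reports no verdict.
The state is a dict: "clock": time; "joints": joint angles; "joint_vel": joint speeds; "joint_efforts": joint torques, N m; "position": TCP position; "ee_rot": TCP orientation; "contact_force": force on the tool from outside, world axes, zero at the start; "wrist_torque": the same for the moment, N m; "gripper_width": finger opening in mm.
Only numpy, scipy, OpenCV 4.12 (cv2) and the standard library are available. Lean on these libraries where they do the work, as an engineer would, in place of code of your own. Each camera call takes 0.05 s, during which the arm holds its last target.

## Working session

There is one attempt and no reset: what is moved stays moved. The work goes in short steps, Python scripts to look and compute and a tool call to move; the robot and the scene stay as the last step left them, time stands still between calls to the robot, and variables do not carry over. Pictures are saved under pics/ and viewed, and the job is handed in when it is done.

Besides the shell and the picture viewer there is one more tool, called after "Request:" as name(argument=value, ...) on one line, values as JSON. apply_moves: Moves the arm, as the interface text tells. Its arguments: {"type":"object","properties":{"plan":{"type":"array","items":{"type":"number"}}},"required":["plan"]}

```bash
mkdir -p pics; ls; python3 - <<'E'
from bench import arm
import cv2,numpy as np
s=arm.read_state();print({k:np.round(v,3).tolist() for k,v in s.items()})
for n in ("scene","top"):
    d=arm.get_image(n);cv2.imwrite(f"pics/{n}0.png",d["color"][:,:,::-1]);print(n,d["camera_matrix"].tolist(),d["k1"],np.round(d["camera_from_world"],4).tolist())
    np.savez(f"{n}0.npz",**d)
E
```

```text
pics
{'clock': 0.0, 'joints': [1.396, 0.386, 0.007, -0.001, -1.194, -0.259], 'joint_vel': [-0.0, 0.002, -0.0, 0.0, 0.0, 0.0], 'joint_efforts': [-0.0, -39.229, 18.84, 4.186, -0.005, -0.0], 'position': [262.409, 566.537, 196.635], 'ee_rot': [0.977, -0.215, -0.0, 0.001], 'contact_force': [-1.008, -0.294, 0.667], 'wrist_torque': [-0.054, 0.031, 0.011], 'gripper_width': 85.825}
scene [[404.7145677863178, 0.0, 274.22934994077923], [0.0, 404.7145677863178, 210.00581591217244], [0.0, 0.0, 1.0]] -0.0327957469009101 [[0.5356, 0.8445, -0.0024, -311.2072], [0.655, -0.4172, -0.63, -294.9331], [-0.533, 0.3359, -0.7766, 1350.9737], [0.0, 0.0, 0.0, 1.0]]
top [[510.8901630051898, 0.0, 270.5000302748599], [0.0, 510.8901630051898, 213.3810641209151], [0.0, 0.0, 1.0]] -0.05739172554388743 [[0.0093, -0.9996, 0.0284, -32.49], [-0.9878, -0.0136, -0.1548, 562.2503], [0.1552, -0.0266, -0.9875, 1203.8135], [0.0, 0.0, 0.0, 1.0]]
```

View pics/scene0.png

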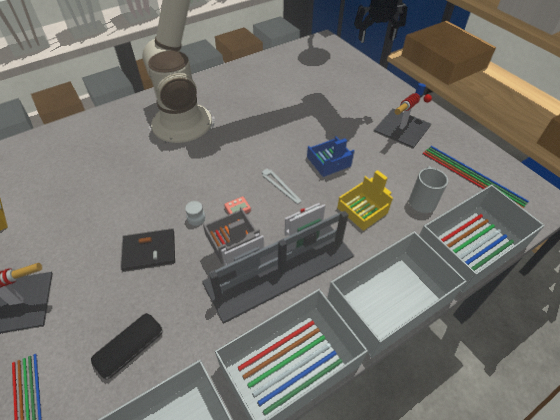

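View pics/top0.png

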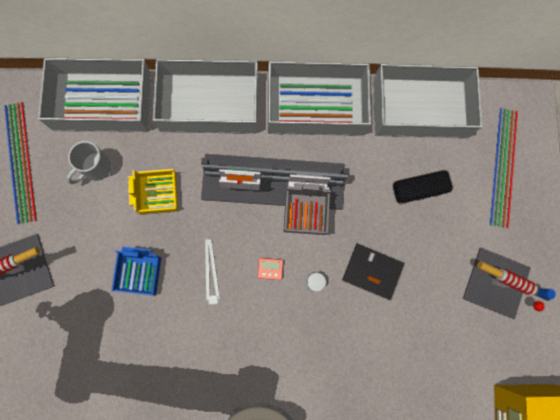

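The blue bin is at top (136,272) and scene (330,157). The empty bay is at top (240,178), next to the grey bin at (308,210). The yellow look-alike is at (155,190).

```bash
cat > h.py <<'E'
import numpy as np,cv2
def load(f): return dict(np.load(f))
def world(d,uv,z):
    """pixels + range_z -> world"""
    uv=np.asarray(uv,float).reshape(-1,1,2)
    K=d["camera_matrix"];n=und(d,uv)
    p=np.c_[n*np.asarray(z).reshape(-1,1),np.asarray(z).reshape(-1)]
    T=np.linalg.inv(d["camera_from_world"]);return p@T[:3,:3].T+T[:3,3]
def und(d,uv):
    return cv2.undistortPoints(np.asarray(uv,float).reshape(-1,1,2),d["camera_matrix"],np.array([float(d["k1"]),0,0,0,0])).reshape(-1,2)
def plane(d,uv,h):
    n=und(d,uv);T=np.linalg.inv(d["camera_from_world"]);r=np.c_[n,np.ones(len(n))]@T[:3,:3].T
    c=T[:3,3];return c+r*((h-c[2])/r[:,2])[:,None]
def cloud(d):
    r=d["range_z"];h,w=r.shape;u,v=np.meshgrid(np.arange(w),np.arange(h))
    P=world(d,np.c_[u.ravel(),v.ravel()],r.ravel()).reshape(h,w,3);P[r<=0]=np.nan;return P
E
python3 - <<'E'
from h import *
S=load("scene0.npz");T=load("top0.npz")
a=cv2.resize(S["color"][120:240,270:410],None,fx=5,fy=5,interpolation=2)
cv2.imwrite("pics/s_bin.png",a[:,:,::-1])
a=cv2.resize(S["color"][170:320,190:370],None,fx=4,fy=4,interpolation=2)
cv2.imwrite("pics/s_bay.png",a[:,:,::-1])
a=cv2.resize(T["color"][140:300,100:360],None,fx=3,fy=3,interpolation=2)
cv2.imwrite("pics/t_z.png",a[:,:,::-1])
for n,d in(("s",S),("t",T)):
    P=cloud(d);hsv=cv2.cvtColor(d["color"],cv2.COLOR_RGB2HSV)
    m=(hsv[...,0]>105)&(hsv[...,0]<125)&(hsv[...,1]>150)&(hsv[...,2]>50)
    ok=m&(P[...,2]>2)&(P[...,2]<140)&(abs(P[...,0]-400)<250)&(abs(P[...,1]-250)<150)
    Q=P[ok];print(n,len(Q),Q.min(0),Q.max(0))
    for lo,hi in((5,30),(30,42),(42,58),(58,75),(75,120)):
        q=Q[(Q[:,2]>lo)&(Q[:,2]<hi)]
        if len(q): print(lo,hi,len(q),q.mean(0).round(1),q.min(0).round(1),q.max(0).round(1))
    # raised tab
    q=Q[Q[:,2]>72]; 
    if len(q)>10: print("rect",cv2.minAreaRect(q[:,:2].astype(np.float32)))
    q=Q[Q[:,2]>8]
    print("rect all",cv2.minAreaRect(q[:,:2].astype(np.float32)))
E
```

```text
s 160 [367.08314475 245.84305502   4.98060069] [475.23186445 354.49914032 116.67451298]
5 30 4 [372.5 315.7  18.1] [368.8 278.9   6.7] [378.3 354.5  28. ]
30 42 25 [382.8 307.5  36.5] [367.1 250.8  32.3] [439.6 351.2  42. ]
42 58 31 [409.  289.6  44.7] [368.2 245.8  42.3] [449.5 353.5  47.4]
58 75 65 [468.3 301.3  64.7] [454.3 251.8  61.1] [475.2 340.3  70.6]
75 120 34 [458.5 294.4 114.9] [450.9 279.1 111.4] [465.5 311.1 116.7]
rect ((459.0196533203125, 295.0484924316406), (31.63772201538086, 13.049494743347168), 77.22038269042969)
rect all ((421.8658142089844, 299.1641845703125), (100.31950378417969, 107.73365020751953), 83.98529052734375)
t 868 [364.43994886 244.8813817    2.06581948] [474.34198803 349.64873024 118.17262571]
5 30 239 [418.1 304.1  14.9] [366.8 245.1   5. ] [461.4 349.3  29.9]
30 42 159 [402.1 301.8  36.2] [364.4 244.9  30.2] [462.  349.4  41.9]
42 58 82 [422.5 293.   45.6] [364.6 245.4  42.1] [466.2 349.6  56.6]
58 75 155 [463.9 287.2  64. ] [448.1 244.9  58.7] [474.3 337.7  70.8]
75 120 110 [454.4 290.3 108.5] [448.  274.4  75.4] [461.1 310.9 118.2]
rect ((455.2366943359375, 292.7790832519531), (37.058204650878906, 12.023837089538574), 84.669189453125)
rect all ((420.4816589355469, 297.3084716796875), (101.37346649169922, 104.10342407226562), 83.89627838134766)
```

View pics/s_bin.png

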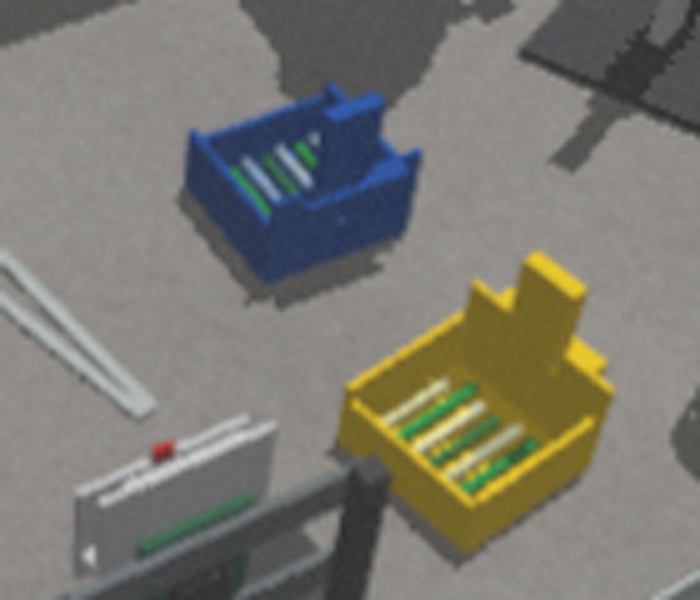

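View pics/s_bay.png

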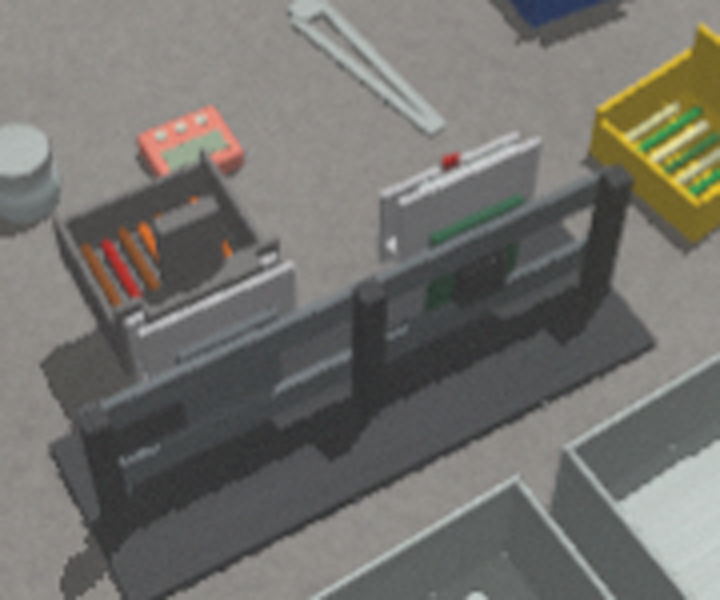

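View pics/t_z.png

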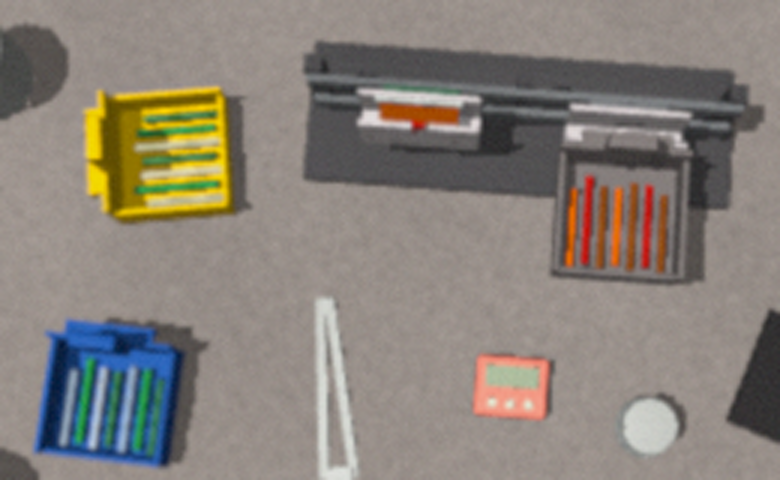

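```bash
python3 - <<'E'
from h import *
S=load("scene0.npz");T=load("top0.npz")
for n,d in(("s",S),("t",T)):
    P=cloud(d);M=np.linalg.inv(d["camera_from_world"]);print(n,"cam",M[:3,3].round())
    hsv=cv2.cvtColor(d["color"],cv2.COLOR_RGB2HSV)
    H,s,V=cv2.split(hsv)
    roi=np.zeros(H.shape,bool)
    if n=="s": roi[190:330,200:365]=1
    else: roi[145:240,195:355]=1
    red=roi&((H<6)|(H>174))&(s>170)&(P[...,2]>105)
    ys,xs=np.nonzero(red);print("red px",np.c_[xs,ys].tolist()[:40]);print(P[red].round(1)[:40].tolist())
    white=roi&(s<40)&(V>110)&(P[...,2]>80)
    q=P[white]; print("white",len(q),q.min(0),q.max(0))
    for sel,nm in ((q[:,1]>60,"emp"),(q[:,1]<60,"nei")):
        w=q[sel]; 
        for lo in range(80,170,8):
            k=w[(w[:,2]>=lo)&(w[:,2]<lo+8)]
            if len(k)>4:
                pf=np.polyfit(k[:,1],k[:,0],1);print(nm,lo,len(k),"y",k[:,1].min().round(1),k[:,1].max().round(1),"x",k[:,0].min().round(1),k[:,0].max().round(1),"slope",pf[0].round(3),"yaw deg",-np.degrees(np.arctan(pf[0])).round(1))
    dark=roi&(s<60)&(V<120)&(P[...,2]>115)&(P[...,2]<140)&(P[...,0]>0)
    k=P[dark]; print("dark",len(k),cv2.minAreaRect(k[:,:2].astype(np.float32)),k.min(0),k.max(0))
    foot=roi&(V<80)&(abs(P[...,2]-10)<4); k=P[foot]; print("foot",len(k),cv2.minAreaRect(k[:,:2].astype(np.float32)))
E
```

```text
s cam [1080. -314.  863.]
red px [[303, 209], [301, 210], [302, 210]]
[[621.1, 52.8, 146.2], [620.9, 47.4, 146.0], [623.9, 47.9, 148.8]]
white 1423 [ 508.9547691  -188.50717112   80.78679941] [893.71685928 125.85320527 189.38622179]
emp 80 8 y 66.5 109.1 x 782.8 784.2 slope -0.006 yaw deg 0.3
emp 88 37 y 62.5 110.0 x 780.2 785.8 slope -0.001 yaw deg 0.1
emp 112 7 y 60.8 121.3 x 645.7 660.4 slope 0.049 yaw deg -2.8
emp 120 26 y 61.4 125.9 x 645.3 662.4 slope 0.047 yaw deg -2.7
emp 136 34 y 61.7 95.4 x 620.9 647.4 slope 0.227 yaw deg -12.8
emp 152 39 y 60.2 95.4 x 636.0 647.0 slope 0.121 yaw deg -6.9
nei 80 83 y -176.5 58.7 x 530.2 887.1 slope 0.507 yaw deg -26.9
nei 88 372 y -183.7 59.8 x 620.1 893.7 slope 0.268 yaw deg -15.0
nei 96 15 y -105.7 18.1 x 511.6 642.5 slope 1.036 yaw deg -46.0
nei 104 42 y -154.7 20.7 x 509.0 642.9 slope 0.748 yaw deg -36.8
nei 112 95 y -178.6 42.2 x 510.6 654.7 slope 0.333 yaw deg -18.4
nei 120 247 y -186.1 56.0 x 572.3 658.6 slope 0.072 yaw deg -4.1
nei 128 66 y -188.5 25.2 x 606.8 655.8 slope 0.012 yaw deg -0.7
nei 136 118 y -152.4 59.8 x 602.2 639.3 sl
[... 1580 characters left out ...]
g -19.1
nei 112 170 y -178.4 57.3 x 509.8 659.4 slope 0.34 yaw deg -18.8
nei 120 240 y -201.0 59.5 x 549.6 658.8 slope 0.063 yaw deg -3.6
nei 128 86 y -205.1 59.0 x 604.3 658.5 slope -0.047 yaw deg 2.7
nei 136 116 y -156.6 58.0 x 601.4 636.1 slope -0.001 yaw deg 0.1
nei 144 80 y -157.3 24.1 x 627.2 639.8 slope 0.049 yaw deg -2.8
nei 152 81 y -102.5 60.0 x 629.8 641.4 slope 0.041 yaw deg -2.3
dark 741 ((592.5990600585938, -29.395782470703125), (344.0912780761719, 151.35421752929688), 86.7357406616211) [ 509.80831284 -205.08152829  115.06839056] [676.8433366  138.80245762 139.97203943]
foot 768 ((650.208740234375, -34.30499267578125), (353.7254638671875, 115.69393157958984), 86.46941375732422)
```

```bash
python3 - <<'E'
from h import *
S=load("scene0.npz");T=load("top0.npz")
for n,d in(("s",S),("t",T)):
    P=cloud(d);X,Y,Z=P[...,0],P[...,1],P[...,2]
    a=np.radians(-3.45);x0,y0=619,49
    lx=(X-x0)*np.cos(a)+(Y-y0)*np.sin(a);ly=-(X-x0)*np.sin(a)+(Y-y0)*np.cos(a)
    m=(abs(ly)<60)&(abs(lx)<40)&(Z>60)
    hi=m&(Z>150);pf=np.polyfit(ly[hi],lx[hi],1)
    print(n,"backplate top z",np.percentile(Z[hi],[5,50,95]).round(1),"ly",np.percentile(ly[hi],[1,99]).round(1),"lx",np.percentile(lx[hi],[5,50,95]).round(1),"dyaw",-np.degrees(np.arctan(pf[0])).round(2))
    lo=m&(Z<144)&(Z>134)&(lx<8);pf=np.polyfit(ly[lo],lx[lo],1)
    print("louvre top z",np.percentile(Z[lo],[5,50,95]).round(1),"ly",np.percentile(ly[lo],[1,99]).round(1),"lx",np.percentile(lx[lo],[5,50,95]).round(1),"dyaw",-np.degrees(np.arctan(pf[0])).round(2),lo.sum())
    for z in range(60,160,10):
        k=m&(Z>=z)&(Z<z+10)
        if k.sum()>5:print(z,k.sum(),np.histogram(lx[k],np.arange(-12,36,4))[0], np.percentile(ly[k],[2,98]).round(1))
    # rails (dark long) orientation: neighbour's bin + stand
    m=(Z>118)&(Z<140)&(lx>22)&(lx<45)&(ly<140)&(ly>-270)
    pf=np.polyfit(ly[m],lx[m],1);print("rail",m.sum(),"dyaw",-np.degrees(np.arctan(pf[0])).round(2),np.percentile(ly[m],[.5,99.5]).round(1),np.percentile(lx[m],[5,50,95]).round(1),Z[m].max())
    # neighbour bin extents
    m=(Z>90)&(Z<122)&(lx<0)&(lx>-120)&(ly<-100)&(ly>-220)
    print("nb",np.percentile(lx[m],[1,99]).round(1),np.percentile(ly[m],[1,99]).round(1))
    # pin rays
    px=[[302,209.7]] if n=="s" else [[238.9,181.2]]
    for h in (140,143,146):print("pin ray",h,plane(d,px,h).round(1))
E
```

```text
s backplate top z [151.2 155.5 158. ] ly [-42.9  45.9] lx [17.9 23.2 25.4] dyaw 0.44
louvre top z [136.4 140.1 142.2] ly [-43.9  46.2] lx [1.2 3.8 5.5] dyaw 0.28 89
60 25 [0 0 0 0 0 0 0 0 0 0 1] [-27.3  36.7]
70 30 [0 0 0 1 3 0 0 0 0 0 2] [-41.8  31.9]
80 30 [0 0 0 3 5 0 0 0 0 0 1] [-43.9  32.4]
90 15 [0 0 0 3 0 0 0 0 1 0 0] [-44.9  46.8]
100 66 [ 0  0  0  6  8  4  2  2  9 14  0] [-50.5  51.5]
110 95 [ 0  0  0  6  7  0  0  0 22 32  0] [-52.1  48.8]
120 237 [ 0  0  0  6 10  0  0  0 31 62 20] [-47.2  50.9]
130 136 [ 0  0  0 25 24  0  0  0 37 50  0] [-43.3  45.9]
140 151 [ 0  0  0 36 19  0  0  0 29 67  0] [-43.1  45.5]
150 145 [ 0  0  0  0  0  0  1 27 63 54  0] [-41.9  45. ]
rail 983 dyaw 0.29 [-243.8   86.2] [23.8 33.9 42.1] 139.97589970831552
nb [-97.5  -1. ] [-207.4 -108.4]
pin ray 140 [[617.6  52.9 140. ]]
pin ray 143 [[619.5  51.3 143. ]]
pin ray 146 [[621.4  49.8 146. ]]
t backplate top z [152.2 155.8 159.7] ly [-44.   44.8] lx [14.  18.5 22.2] dyaw 0.19
louvre top z [135.  139.3 142.9] ly [-43.6  45.3] lx [-2.   0.   7.1] dyaw 0.71 98
70 19 [ 0  0 18  1  0  0  0  0  0  0  0] [-43.4  44. ]
80 35 [ 0  0 35  0  0  0  0  0  0  0  0] [-42.1  42.6]
90 42 [ 0  0 33  0  0  0  5  1  0  0  0] [-51.   44.7]
100 93 [ 0  0 31  1  0  4 17 25  1  0  0] [-57.9  53.6]
110 99 [ 0  0 37  0  0  0  0  9  0  0  0] [-55.2  55.1]
120 201 [ 0  0 40  1 13  3  0 12  0  0 17] [-56.9  52.1]
130 148 [ 0  0 41 17 30 45  3 12  0  0  0] [-41.3  43.4]
140 124 [ 0  0 23 26  0 21 42 12  0  0  0] [-42.7  43. ]
150 143 [ 0  0  0  0  0  0 38 63 42  0  0] [-42.3  43.7]
rail 519 dyaw 0.01 [-249.3   91.4] [31.1 37.  42. ] 137.54782740276528
nb [-98.8  -5.6] [-210.1 -109.9]
pin ray 140 [[620.6  49.1 140. ]]
pin ray 143 [[619.9  49.  143. ]]
pin ray 146 [[619.3  48.9 146. ]]
```

Request:
apply_moves(plan=[-1,0.024,-0.034,0,7,-1,0.048,-0.068,0,14,-1,0.072,-0.102,0,19,-1,0.096,-0.136,0,19,-1,0.12,-0.17,0,19,-1,0.144,-0.204,0,19,-1,0.168,-0.238,0,19,-1,0.195,-0.2725,0,19])

```text
clock: 0.77
position: [456.6, 294.2, 197.6]
ee_rot: [0.999, -0.051, -0.0, 0.0]
contact_force: [1.0, 1.0, -0.3]
gripper_width: 85.2
```

Request:
apply_moves(plan=[-1,0,0,0,0,-1,0,0,-0.04,0,-1,0,0,-0.06,0])

```text
clock: 1.02
position: [455.7, 294.8, 135.4]
ee_rot: [0.999, -0.053, -0.001, 0.0]
contact_force: [-0.8, -0.6, -1.7]
gripper_width: 85.4
```

```bash
python3 - <<'E'
from bench import arm
import cv2,numpy as np
from h import *
s=arm.read_state();print({k:np.round(s[k],3).tolist() for k in("clock","position","ee_rot","contact_force")})
for n in ("scene","top"):
    d=arm.get_image(n);np.savez(f"{n}1.npz",**d)
    P=cloud(d);hsv=cv2.cvtColor(d["color"],cv2.COLOR_RGB2HSV)
    a=d["color"][100:200,270:390] if n=="scene" else d["color"][210:330,80:200]
    cv2.imwrite(f"pics/{n}1.png",cv2.resize(a,None,fx=4,fy=4,interpolation=2)[:,:,::-1])
E
```

```text
{'clock': 1.017, 'position': [455.734, 294.763, 135.417], 'ee_rot': [0.999, -0.053, -0.001, 0.0], 'contact_force': [-0.78, -0.601, -1.714]}
```

View pics/scene1.png

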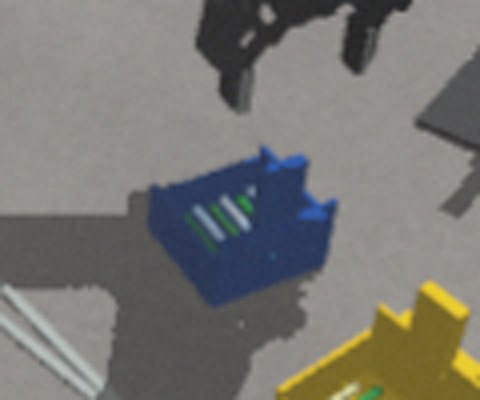

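View pics/top1.png

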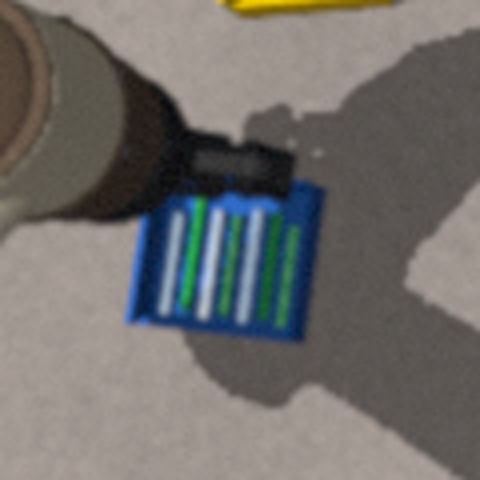

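The open fingers straddle the blue tab: scene crop (235,100) and (355,60), with the tab at (285,165). In the top crop the gripper is centred over the tab at (240,190).

Request:
apply_moves(plan=[-1,0,0,-0.03,0,-1,0,0,-0.055,0,-1,0,0,-0.064,0,-1,0,0,-0.064,0,-1,0,0,-0.064,0])

```text
clock: 1.53
position: [457.1, 297.2, 74.9]
ee_rot: [0.999, -0.05, 0.001, -0.0]
contact_force: [0.4, 0.1, 1.4]
gripper_width: 85.3
```

Request:
apply_moves(plan=[1,0,0,0,0,1,0,0,0,0,1,0,0,0,0,1,0,0,0,0,1,0,0,0,0,1,0,0,0,0,1,0,0,0,0,1,0,0,0,0])

```text
clock: 2.2
position: [456.8, 296.1, 74.9]
ee_rot: [0.999, -0.051, 0.001, -0.0]
contact_force: [-1.7, -1.6, 5.6]
gripper_width: 33.5
```

Request:
apply_moves(plan=[1,0,0,0.01,0,1,0,0,0.03,0,1,0,0,0.055,0,1,0,0,0.08,0,1,0,0,0.105,0,1,0,0,0.12,0,1,0,0,0.12,0,1,0,0,0.12,0])

```text
clock: 2.87
position: [455.9, 296.3, 193.5]
ee_rot: [0.999, -0.051, -0.0, -0.001]
contact_force: [-0.1, -0.5, -4.5]
gripper_width: 33.3
```

```bash
python3 - <<'E'
from bench import arm
import cv2,numpy as np
from h import *
s=arm.read_state();print({k:np.round(s[k],3).tolist() for k in("clock","position","ee_rot","contact_force","wrist_torque","gripper_width")})
for n in ("scene","top"):
    d=arm.get_image(n);np.savez(f"{n}2.npz",**d)
    P=cloud(d);hsv=cv2.cvtColor(d["color"],cv2.COLOR_RGB2HSV)
    m=(hsv[...,0]>105)&(hsv[...,0]<125)&(hsv[...,1]>150)&(hsv[...,2]>40)&(abs(P[...,0]-420)<90)&(abs(P[...,1]-298)<90)&(P[...,2]>60)
    q=P[m];print(n,m.sum(),q.min(0).round(1),q.max(0).round(1),cv2.minAreaRect(q[:,:2].astype(np.float32)))
    a=d["color"][80:200,270:390] if n=="scene" else d["color"][200:330,70:200]
    cv2.imwrite(f"pics/{n}2.png",cv2.resize(a,None,fx=4,fy=4,interpolation=2)[:,:,::-1])
E
```

```text
{'clock': 2.867, 'position': [455.851, 296.314, 193.495], 'ee_rot': [0.999, -0.051, -0.0, -0.001], 'contact_force': [-0.116, -0.494, -4.455], 'wrist_torque': [-0.088, -0.2, -0.009], 'gripper_width': 33.332}
scene 47 [435.7 288.2 136.7] [481.2 345.8 234.3] ((463.5814514160156, 323.7071533203125), (32.76187515258789, 63.24986267089844), 24.195293426513672)
top 731 [366.8 227.4 110.6] [470.3 350.9 368.6] ((420.83941650390625, 289.2079772949219), (114.83645629882812, 99.23458862304688), 83.06753540039062)
```

View pics/scene2.png

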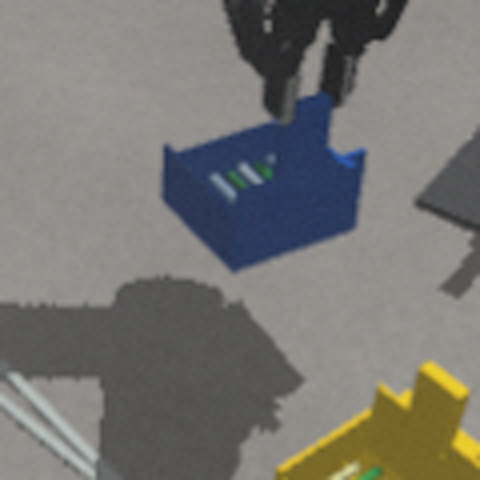

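View pics/top2.png

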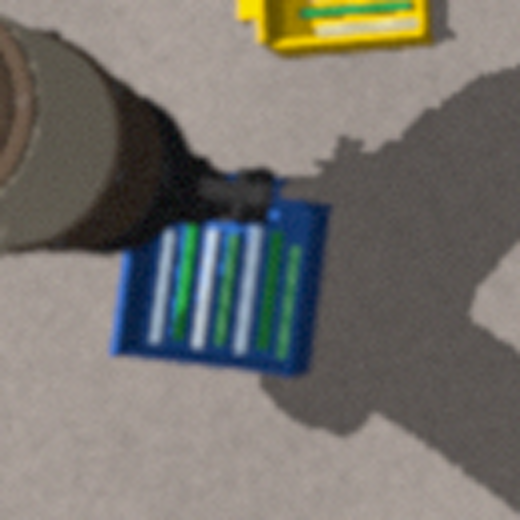

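```bash
python3 - <<'E'
from h import *
d=load("top2.npz");P=cloud(d)
hsv=cv2.cvtColor(d["color"],cv2.COLOR_RGB2HSV)
m=(hsv[...,0]>105)&(hsv[...,0]<125)&(hsv[...,1]>130)&(P[...,2]>100)&(P[...,2]<200)
a=np.radians(-6);x0,y0=455.9-42*np.cos(a),296.3-42*np.sin(a)
lx=(P[...,0]-x0)*np.cos(a)+(P[...,1]-y0)*np.sin(a);ly=-(P[...,0]-x0)*np.sin(a)+(P[...,1]-y0)*np.cos(a)
for nm,s in(("left",m&(ly>44)&(ly<54)&(lx>-46)&(lx<30)&(P[...,2]>150)),("right",m&(ly<-44)&(lx>-46)&(lx<40)&(P[...,2]>150)),("front",m&(lx<-43)&(lx>-55)&(P[...,2]>145))):
    if s.sum()>3:print(nm,s.sum(),P[s][:,2].mean().round(1),np.polyfit(lx[s],P[s][:,2],1).round(3),ly[s].mean().round(1),lx[s].min().round(1),np.polyfit(lx[s],ly[s],1).round(3))
s=m&(abs(ly)<60);print(np.percentile(ly[s],[1,99]),np.percentile(lx[s],[1,99]))
E
```

```text
left 31 155.2 [6.40000e-02 1.56134e+02] 45.1 -40.8 [1.0000e-03 4.5102e+01]
right 84 157.4 [2.70000e-02 1.57371e+02] -52.1 -42.4 [ 2.1000e-02 -5.2125e+01]
[-54.31301635  45.65603263] [-41.35570661  49.77420997]
```

```bash
python3 - <<'E'
from bench import arm
from h import *
for i in range(4):
    s=arm.read_state();print(np.round(s["position"],1),np.round(s["contact_force"],1),np.round(s["wrist_torque"],2),np.round(s["joints"],4))
    d=arm.get_image("top" if i%2 else "scene");P=cloud(d)
    hsv=cv2.cvtColor(d["color"],cv2.COLOR_RGB2HSV)
    m=(hsv[...,0]>105)&(hsv[...,0]<125)&(hsv[...,1]>130)&(P[...,2]>100)&(P[...,2]<250)
    a=np.radians(-6);x0,y0=455.9-42*np.cos(a),295-42*np.sin(a)
    lx=(P[...,0]-x0)*np.cos(a)+(P[...,1]-y0)*np.sin(a);ly=-(P[...,0]-x0)*np.sin(a)+(P[...,1]-y0)*np.cos(a)
    m&=(abs(lx)<75)&(abs(ly)<70)
    for u in range(-60,70,10):
        k=m&(lx>=u)&(lx<u+10)
        if k.sum()>2:
            t=np.percentile(P[...,2][k],[50,90,97]).round(0);print(u,k.sum(),t,np.percentile(ly[k],[2,98]).round(0),end=" | ")
    print()
E
```

```text
[455.1 295.4 191.6] [-0.1  0.2 -4. ] [-0.04 -0.01  0.01] [ 0.874   0.2518 -0.2011 -0.0013 -1.1219  0.5947]
-50 54 [140. 147. 149.] [-31.  40.] | -40 54 [139. 148. 149.] [-31.  41.] | -10 3 [159. 160. 161.] [-48. -46.] | 10 10 [158. 161. 162.] [-50.  47.] | 20 9 [160. 162. 162.] [-51.  32.] | 30 13 [162. 230. 231.] [-50.  12.] | 40 203 [198. 229. 232.] [-49.  47.] | 50 327 [149. 184. 202.] [-47.  43.] | 60 104 [174. 182. 183.] [-34.  30.] | 
[455.1 295.4 191.5] [-0.4  0.5 -3.8] [-0.02 -0.02 -0.02] [ 8.740e-01  2.522e-01 -2.011e-01 -1.000e-03 -1.122e+00  5.947e-01]
-50 89 [147. 152. 156.] [-53.  46.] | -40 124 [120. 152. 158.] [-54.  46.] | -30 78 [133. 157. 159.] [-54.  46.] | -20 68 [134. 157. 159.] [-54.  46.] | -10 75 [137. 160. 161.] [-53.  46.] | 0 75 [133. 159. 161.] [-53.  47.] | 10 60 [126. 155. 162.] [-53.  45.] | 20 58 [121. 153. 160.] [-51.  40.] | 30 83 [121. 158. 163.] [-52.  15.] | 40 69 [139. 182. 183.] [-52. -20.] | 50 4 [179. 180. 180.] [-36. -35.] | 
[455.3 295.5 191.6] [ 0.6  0.2 -4.2] [-0.01 -0.13 -0.01] [ 8.7400e-01  2.5230e-01 -2.0070e-01 -8.0000e-04 -1.1221e+00 
[... 220 characters left out ...]
-50.  48.] | 30 11 [162. 230. 231.] [-50.  13.] | 40 174 [204. 230. 232.] [-49.  45.] | 50 355 [149. 188. 207.] [-49.  44.] | 60 112 [175. 182. 184.] [-33.  32.] | 
[455.6 295.6 191.9] [ 0.9 -0.2 -4.6] [ 0.03 -0.14  0.06] [ 8.740e-01  2.522e-01 -2.002e-01 -4.000e-04 -1.122e+00  5.946e-01]
-50 42 [147. 155. 157.] [-51.  46.] | -40 160 [130. 151. 156.] [-53.  46.] | -30 77 [136. 157. 159.] [-53.  47.] | -20 71 [132. 156. 159.] [-53.  46.] | -10 73 [135. 158. 161.] [-53.  46.] | 0 76 [134. 159. 161.] [-53.  46.] | 10 57 [124. 154. 159.] [-53.  45.] | 20 44 [122. 158. 160.] [-51.  43.] | 30 74 [121. 160. 164.] [-51.  27.] | 40 74 [128. 181. 183.] [-51. -21.] | 50 8 [182. 184. 184.] [-48.  -9.] |
```

Request:
apply_moves(plan=[1,0,-0.015,0.005,0,1,0,-0.045,0.01,0.6,1,0,-0.08,0.01,1.2,1,0.01,-0.115,0.01,1.8,1,0.03,-0.15,0.01,2.2,1,0.05,-0.185,0.01,2.6,1,0.07,-0.215,0.01,2.6,1,0.09,-0.235,0.01,2.6])

```text
clock: 3.83
position: [546.2, 57.9, 203.8]
ee_rot: [1.0, -0.029, -0.0, 0.0]
contact_force: [0.3, 0.7, -3.8]
gripper_width: 33.5
```

Request:
apply_moves(plan=[1,0.015,-0.0075,0,0,1,0.025,-0.0075,0,0,1,0.03,-0.0075,0,0,1,0.03,-0.0075,0,0,1,0.03,-0.0075,0,0,1,0.03,-0.0075,0,0])

```text
clock: 4.33
position: [575.4, 54.5, 203.6]
ee_rot: [1.0, -0.028, -0.0, 0.0]
contact_force: [-0.5, -0.1, -3.9]
gripper_width: 32.8
```

```bash
cat > look.py <<'E'
from bench import arm
import sys
from h import *
k=sys.argv[1]
def st():
    s=arm.read_state();print(round(float(s["clock"]),2),np.round(s["position"],1),np.round(s["contact_force"],1),np.round(s["wrist_torque"],2),np.round(s["ee_rot"],4),s["gripper_width"])
st()
a=np.radians(-3.2);x0,y0=618,49.7
for n in("scene","top"):
    d=arm.get_image(n);np.savez(f"{n}{k}.npz",**d);P=cloud(d)
    hsv=cv2.cvtColor(d["color"],cv2.COLOR_RGB2HSV)
    m=(hsv[...,0]>105)&(hsv[...,0]<125)&(hsv[...,1]>130)&(P[...,2]>50)&(P[...,2]<250)
    lx=(P[...,0]-x0)*np.cos(a)+(P[...,1]-y0)*np.sin(a);ly=-(P[...,0]-x0)*np.sin(a)+(P[...,1]-y0)*np.cos(a)
    m&=(abs(lx+40)<110)&(abs(ly)<70)
    print(n,m.sum())
    for u in range(-150,40,10):
        q=m&(lx>=u)&(lx<u+10)
        if q.sum()>4:print((u,int(q.sum()),np.percentile(P[...,2][q],[5,50,97]).round(0).tolist(),np.percentile(ly[q],[2,98]).round(0).tolist()),end=" ")
    print()
    c=d["color"][150:270,230:390] if n=="scene" else d["color"][130:260,170:320]
    cv2.imwrite(f"pics/{n}{k}.png",cv2.resize(c,None,fx=4.5,fy=4.5,interpolation=2)[:,:,::-1])
st()
E
python3 look.py 3
```

```text
4.33 [575.4  54.5 203.6] [-0.5 -0.1 -3.9] [ 0.06 -0.06  0.01] [ 9.996e-01 -2.780e-02 -5.000e-04  0.000e+00] 32.82954622072407
scene 1217
(-130, 148, [134.0, 148.0, 167.0], [-39.0, 49.0]) (-120, 15, [129.0, 168.0, 172.0], [-48.0, 50.0]) (-110, 19, [129.0, 135.0, 171.0], [-48.0, 23.0]) (-100, 15, [129.0, 146.0, 172.0], [-48.0, -12.0]) (-90, 18, [130.0, 162.0, 172.0], [-48.0, 3.0]) (-80, 23, [135.0, 155.0, 172.0], [-49.0, 50.0]) (-70, 29, [138.0, 164.0, 174.0], [-48.0, 50.0]) (-60, 24, [137.0, 162.0, 173.0], [-49.0, 50.0]) (-50, 47, [141.0, 242.0, 244.0], [-48.0, 18.0]) (-40, 635, [138.0, 182.0, 241.0], [-47.0, 46.0]) (-30, 243, [144.0, 188.0, 195.0], [-44.0, 36.0]) 
top 947
(-130, 119, [126.0, 159.0, 170.0], [-48.0, 48.0]) (-120, 89, [125.0, 129.0, 170.0], [-50.0, 48.0]) (-110, 65, [126.0, 130.0, 172.0], [-49.0, 47.0]) (-100, 57, [128.0, 131.0, 174.0], [-48.0, 48.0]) (-90, 59, [126.0, 131.0, 172.0], [-48.0, 49.0]) (-80, 67, [126.0, 131.0, 172.0], [-49.0, 48.0]) (-70, 63, [128.0, 132.0, 173.0], [-49.0, 48.0]) (-60, 87, [128.0, 132.0, 175.0], [-48.0, 49.0]) (-50, 194, [128.0, 132.0, 202.0], [-49.0, 48.0]) (-40, 147, [129.0, 138.0, 195.0], [-49.0, 47.0]) 
4.43 [575.7  54.5 204. ] [ 0.6  0.2 -3.2] [-0.04 -0.12 -0.02] [ 9.996e-01 -2.770e-02 -0.000e+00 -1.000e-04] 33.20499337475865
```

View pics/scene3.png

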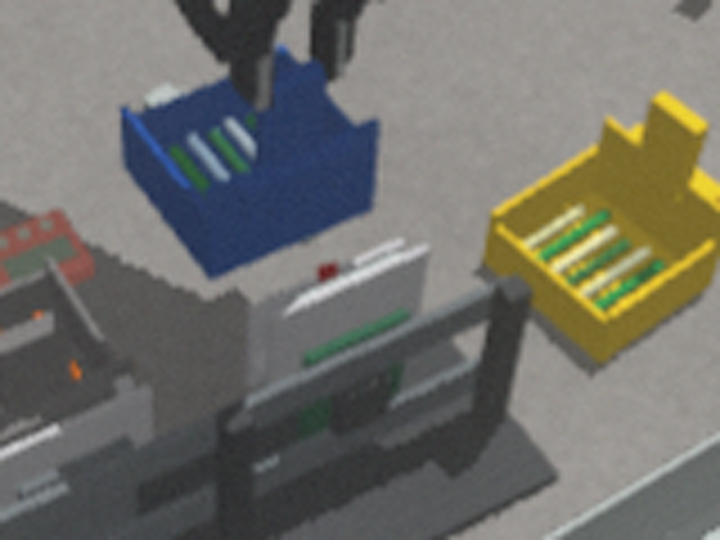

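View pics/top3.png

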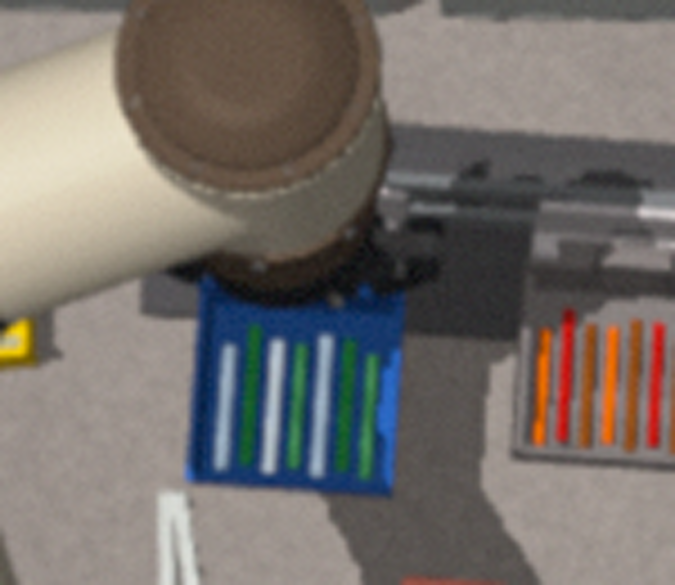

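The blue bin is level-ish and centred on the bay axis: scene crop bin at (250,160) with the red pin at (327,271). I'll lower it so the lip can feel for the louvre's front face.

Request:
apply_moves(plan=[1,0,0,-0.02,0,1,0,0,-0.042,0,1,0.003,0,-0.046,0,1,0.009,-0.0005,-0.046,0,1,0.014,-0.001,-0.046,0,1,0.016,-0.001,-0.046,0,1,0.016,-0.001,-0.046,0,1,0.016,-0.001,-0.046,0])

```text
clock: 5.1
position: [592.8, 52.9, 158.6]
ee_rot: [1.0, -0.029, 0.001, -0.0]
contact_force: [-0.0, 0.2, -4.9]
gripper_width: 33.2
```

Request:
apply_moves(plan=[1,0.001,0,0,0,1,0.002,0,0,0,1,0.002,0,0,0])

```text
clock: 5.35
position: [594.6, 52.8, 158.0]
ee_rot: [1.0, -0.028, 0.0, -0.0]
contact_force: [-0.3, -1.0, -3.7]
gripper_width: 33.3
```

Request:
apply_moves(plan=[1,0.001,0,0,0,1,0.002,0,0,0,1,0.002,0,0,0])

```text
clock: 5.6
position: [596.6, 52.8, 157.7]
ee_rot: [1.0, -0.028, 0.0, 0.0]
contact_force: [-0.2, 0.5, -3.2]
gripper_width: 32.9
```

Request:
apply_moves(plan=[1,0.001,0,0,0,1,0.002,0,0,0,1,0.002,0,0,0])

```text
clock: 5.85
position: [598.4, 52.8, 157.6]
ee_rot: [1.0, -0.028, -0.0, 0.0]
contact_force: [0.3, 0.0, -4.1]
gripper_width: 33.0
```

Request:
apply_moves(plan=[1,0.001,0,0,0,1,0.002,-0.0002,0,0,1,0.002,-0.0002,0,0])

```text
clock: 6.1
position: [600.1, 52.5, 157.6]
ee_rot: [1.0, -0.028, -0.0, 0.0]
contact_force: [-1.3, 0.2, -3.8]
gripper_width: 32.7
```

Request:
apply_moves(plan=[1,0.001,0,0,0,1,0.0015,0,0,0,1,0.0015,0,0,0])

```text
clock: 6.35
position: [601.4, 52.5, 157.6]
ee_rot: [1.0, -0.028, -0.001, 0.0]
contact_force: [-1.8, 0.2, -3.0]
gripper_width: 32.8
```

Request:
apply_moves(plan=[1,0.001,0,0,0,1,0.0015,0,0,0,1,0.0015,0,0,0])

```text
clock: 6.6
position: [602.6, 52.4, 157.2]
ee_rot: [1.0, -0.028, -0.001, 0.0]
contact_force: [-3.6, -0.1, -2.9]
gripper_width: 33.1
```

```bash
python3 look.py 4
```

```text
6.6 [602.6  52.4 157.2] [-3.6 -0.1 -2.9] [-0.02  1.02  0.02] [ 9.996e-01 -2.850e-02 -1.000e-03  2.000e-04] 33.058430077335025
scene 932
(-110, 149, [89.0, 107.0, 121.0], [-48.0, 21.0]) (-100, 45, [85.0, 109.0, 129.0], [-48.0, 49.0]) (-90, 45, [86.0, 108.0, 129.0], [-49.0, 49.0]) (-80, 35, [86.0, 115.0, 129.0], [-49.0, 49.0]) (-70, 37, [85.0, 95.0, 129.0], [-49.0, 11.0]) (-60, 38, [86.0, 106.0, 131.0], [-49.0, -1.0]) (-50, 39, [97.0, 116.0, 128.0], [-49.0, 49.0]) (-40, 34, [93.0, 117.0, 128.0], [-49.0, 49.0]) (-30, 31, [91.0, 119.0, 152.0], [-49.0, 22.0]) (-20, 152, [96.0, 147.0, 198.0], [-48.0, 45.0]) (-10, 316, [132.0, 150.0, 195.0], [-47.0, 40.0]) (0, 11, [145.0, 146.0, 149.0], [-30.0, 24.0]) 
top 1054
(-110, 129, [101.0, 118.0, 131.0], [-48.0, 47.0]) (-100, 62, [85.0, 89.0, 131.0], [-49.0, 47.0]) (-90, 62, [85.0, 90.0, 130.0], [-50.0, 48.0]) (-80, 56, [84.0, 89.0, 131.0], [-49.0, 49.0]) (-70, 53, [83.0, 87.0, 128.0], [-49.0, 47.0]) (-60, 61, [84.0, 88.0, 129.0], [-50.0, 48.0]) (-50, 58, [83.0, 89.0, 130.0], [-50.0, 49.0]) (-40, 83, [84.0, 88.0, 130.0], [-49.0, 50.0]) (-30, 226, [83.0, 88.0, 195.0], [-48.0, 46.0]) (-20, 257, [84.0, 108.0, 149.0], [-50.0, 47.0]) (-10, 7, [145.0, 147.0, 152.0], [-33.0, -29.0]) 
6.7 [602.7  52.4 157.3] [-2.4 -0.7 -4.2] [-0.03  1.01  0.04] [ 9.996e-01 -2.840e-02 -8.000e-04  2.000e-04] 33.28726821510477
```

View pics/scene4.png

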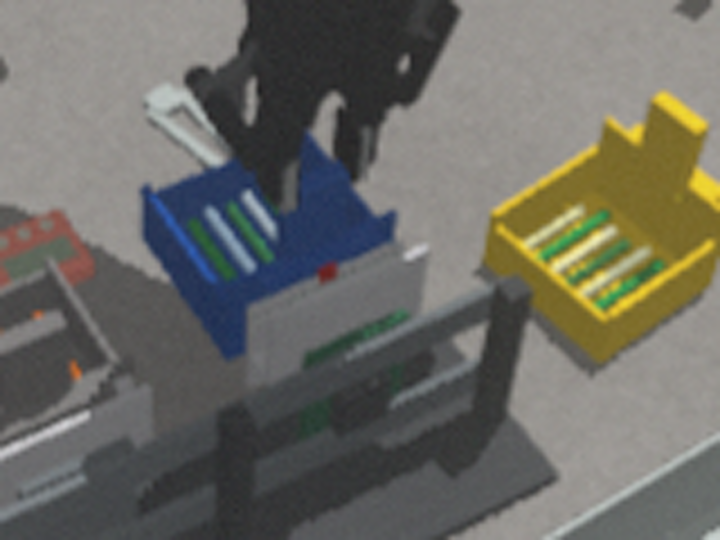

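Request:
apply_moves(plan=[1,-0.003,0,0.002,0,1,-0.003,0,0.015,0,1,-0.003,0,0.027,0,1,-0.002,0,0.029,0,1,0.003,-0.0003,0.029,0,1,0.008,-0.0005,0.029,0,1,0.0097,-0.0005,0.029,0,1,0.0097,-0.0005,0.029,0])

```text
clock: 7.37
position: [612.8, 52.1, 185.4]
ee_rot: [1.0, -0.029, -0.001, 0.0]
contact_force: [-1.1, 0.3, -2.8]
gripper_width: 33.4
```

```bash
python3 look.py 5
```

```text
7.37 [612.8  52.1 185.4] [-1.1  0.3 -2.8] [ 0.18  0.43 -0.04] [ 9.996e-01 -2.860e-02 -1.200e-03  2.000e-04] 33.35560355362681
scene 1040
(-100, 114, [117.0, 134.0, 148.0], [-48.0, 22.0]) (-90, 74, [114.0, 136.0, 156.0], [-48.0, 38.0]) (-80, 37, [113.0, 134.0, 157.0], [-48.0, 49.0]) (-70, 33, [113.0, 126.0, 156.0], [-48.0, 49.0]) (-60, 36, [112.0, 133.0, 156.0], [-49.0, 12.0]) (-50, 31, [113.0, 137.0, 155.0], [-49.0, -1.0]) (-40, 36, [121.0, 142.0, 156.0], [-48.0, 50.0]) (-30, 40, [121.0, 148.0, 157.0], [-49.0, 50.0]) (-20, 28, [117.0, 142.0, 156.0], [-49.0, -44.0]) (-10, 124, [129.0, 176.0, 226.0], [-48.0, 37.0]) (0, 370, [153.0, 177.0, 223.0], [-47.0, 45.0]) (10, 117, [163.0, 171.0, 176.0], [-33.0, 34.0]) 
top 1115
(-100, 124, [130.0, 145.0, 156.0], [-48.0, 47.0]) (-90, 69, [109.0, 115.0, 157.0], [-50.0, 48.0]) (-80, 50, [111.0, 116.0, 155.0], [-49.0, 47.0]) (-70, 60, [111.0, 116.0, 158.0], [-49.0, 47.0]) (-60, 60, [110.0, 115.0, 158.0], [-48.0, 48.0]) (-50, 61, [111.0, 116.0, 158.0], [-50.0, 49.0]) (-40, 64, [111.0, 115.0, 157.0], [-49.0, 50.0]) (-30, 73, [111.0, 115.0, 156.0], [-48.0, 49.0]) (-20, 246, [110.0, 117.0, 222.0], [-50.0, 47.0]) (-10, 299, [111.0, 131.0, 177.0], [-47.0, 47.0]) (0, 9, [170.0, 174.0, 178.0], [-33.0, 31.0]) 
7.47 [612.5  52.  185.5] [-0.8 -0.  -4.1] [ 0.13  0.34 -0.03] [ 9.996e-01 -2.860e-02 -1.200e-03  2.000e-04] 33.26729696097007
```

View pics/scene5.png

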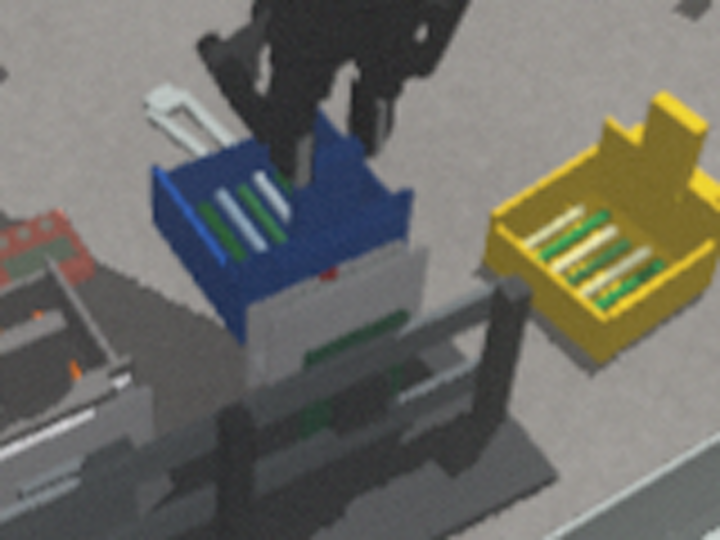

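Request:
apply_moves(plan=[1,-0.001,0,0,0,1,-0.001,0,-0.005,0,1,-0.001,0,-0.01,0,1,-0.001,0,-0.012,0,1,-0.001,0,-0.012,0])

```text
clock: 7.88
position: [611.4, 52.0, 173.6]
ee_rot: [1.0, -0.028, -0.001, 0.0]
contact_force: [0.1, -0.9, -5.3]
gripper_width: 33.1
```

Request:
apply_moves(plan=[1,0,0,-0.002,0,1,0,0,-0.004,0,1,0,0,-0.004,0])

```text
clock: 8.13
position: [611.8, 52.1, 170.3]
ee_rot: [1.0, -0.028, -0.0, 0.0]
contact_force: [-1.4, -0.4, -5.2]
gripper_width: 33.1
```

Request:
apply_moves(plan=[1,0,0,-0.002,0,1,0,0,-0.003,0,1,0,0,-0.003,0])

```text
clock: 8.38
position: [611.9, 52.1, 167.4]
ee_rot: [1.0, -0.028, -0.0, 0.0]
contact_force: [-1.0, -0.1, -5.0]
gripper_width: 33.0
```

Request:
apply_moves(plan=[1,0,0,-0.001,0,1,0,0,-0.002,0,1,0,0,-0.002,0])

```text
clock: 8.63
position: [611.9, 52.1, 165.5]
ee_rot: [1.0, -0.028, -0.0, 0.0]
contact_force: [-0.7, -0.7, -4.0]
gripper_width: 33.1
```

Request:
apply_moves(plan=[1,0,0,-0.001,0,1,0,0,-0.002,0,1,0,0,-0.002,0])

```text
clock: 8.88
position: [611.9, 52.0, 164.1]
ee_rot: [1.0, -0.028, -0.0, 0.0]
contact_force: [-2.0, 0.2, -0.5]
gripper_width: 33.4
```

Request:
apply_moves(plan=[1,0,0,-0.001,0,1,0,0,-0.002,0,1,0,0,-0.002,0])

```text
clock: 9.13
position: [611.8, 52.0, 161.7]
ee_rot: [1.0, -0.028, -0.0, 0.0]
contact_force: [-2.7, 1.2, 0.3]
gripper_width: 33.6
```

```bash
python3 look.py 6
```

```text
9.13 [611.8  52.  161.7] [-2.7  1.2  0.3] [0.06 0.9  0.04] [ 9.996e-01 -2.840e-02 -2.000e-04  0.000e+00] 33.60964014846523
scene 884
(-100, 144, [93.0, 110.0, 124.0], [-48.0, 20.0]) (-90, 45, [90.0, 117.0, 132.0], [-48.0, 49.0]) (-80, 40, [89.0, 115.0, 133.0], [-48.0, 49.0]) (-70, 28, [89.0, 121.0, 134.0], [-49.0, 49.0]) (-60, 43, [89.0, 103.0, 132.0], [-49.0, 11.0]) (-50, 34, [90.0, 110.0, 133.0], [-49.0, -1.0]) (-40, 41, [97.0, 120.0, 132.0], [-49.0, 49.0]) (-30, 36, [97.0, 123.0, 132.0], [-48.0, 49.0]) (-20, 30, [95.0, 121.0, 200.0], [-49.0, 26.0]) (-10, 177, [105.0, 160.0, 202.0], [-48.0, 42.0]) (0, 246, [148.0, 154.0, 198.0], [-46.0, 37.0]) (10, 20, [147.0, 151.0, 153.0], [-32.0, 29.0]) 
top 1060
(-100, 129, [106.0, 121.0, 131.0], [-48.0, 47.0]) (-90, 66, [87.0, 92.0, 135.0], [-50.0, 47.0]) (-80, 56, [88.0, 92.0, 134.0], [-50.0, 47.0]) (-70, 51, [88.0, 93.0, 135.0], [-49.0, 47.0]) (-60, 56, [88.0, 93.0, 133.0], [-50.0, 48.0]) (-50, 59, [87.0, 91.0, 134.0], [-50.0, 48.0]) (-40, 53, [87.0, 92.0, 134.0], [-49.0, 49.0]) (-30, 76, [87.0, 91.0, 132.0], [-48.0, 50.0]) (-20, 242, [87.0, 93.0, 202.0], [-50.0, 47.0]) (-10, 265, [88.0, 112.0, 153.0], [-47.0, 47.0]) (0, 7, [152.0, 154.0, 155.0], [-33.0, -28.0]) 
9.23 [612.   52.  161.8] [-2.9  0.7  0.1] [-0.01  0.91 -0.03] [ 9.996e-01 -2.840e-02 -0.000e+00  1.000e-04] 33.13936751791441
```

View pics/scene6.png

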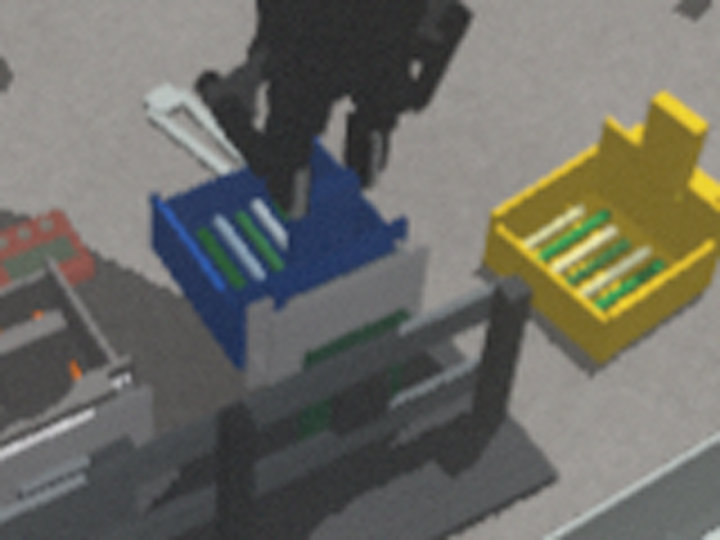

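The bridge now sits in front of the back plate, with the lip behind the louvre at scene crop (390,235). The keeper gives about 4 N of resistance, so I continue gently.

Request:
apply_moves(plan=[1,0,0,-0.001,0,1,0,0,-0.002,0,1,0,0,-0.002,0])

```text
clock: 9.48
position: [611.9, 52.1, 159.6]
ee_rot: [1.0, -0.028, -0.0, 0.0]
contact_force: [-4.0, -0.6, 1.3]
gripper_width: 33.1
```

Request:
apply_moves(plan=[1,0,0,-0.001,0,1,0,0,-0.002,0,1,0,0,-0.002,0])

```text
clock: 9.73
position: [612.0, 52.1, 157.6]
ee_rot: [1.0, -0.028, -0.0, 0.0]
contact_force: [-2.7, 0.1, 1.1]
gripper_width: 33.3
```

Request:
apply_moves(plan=[1,0,0,-0.001,0,1,0,0,-0.0015,0,1,0,0,-0.0015,0])

```text
clock: 9.98
position: [612.1, 52.0, 156.3]
ee_rot: [1.0, -0.028, 0.0, 0.0]
contact_force: [-3.7, -0.2, 1.1]
gripper_width: 33.1
```

Request:
apply_moves(plan=[1,0,0,-0.001,0,1,0,0,-0.001,0,1,0,0,-0.001,0])

```text
clock: 10.23
position: [612.5, 52.0, 156.2]
ee_rot: [1.0, -0.028, 0.001, 0.0]
contact_force: [-3.4, -0.5, 5.2]
gripper_width: 33.1
```

Request:
apply_moves(plan=[1,0,0,-0.001,0,1,0,0,-0.001,0,1,0,0,-0.001,0])

```text
clock: 10.48
position: [612.9, 51.9, 156.2]
ee_rot: [1.0, -0.028, 0.001, 0.0]
contact_force: [-4.8, -0.4, 8.1]
gripper_width: 33.5
```

Request:
apply_moves(plan=[1,0,0,-0.001,0,1,0,0,-0.001,0,1,0,0,-0.001,0])

```text
clock: 10.73
position: [613.2, 51.8, 156.2]
ee_rot: [1.0, -0.028, 0.002, 0.0]
contact_force: [-5.0, -0.6, 11.3]
gripper_width: 32.9
```

```bash
python3 look.py 7
```

```text
10.73 [613.2  51.8 156.2] [-5.  -0.6 11.3] [-0.    1.64 -0.05] [ 9.996e-01 -2.810e-02  2.000e-03  1.000e-04] 32.941345201720765
scene 841
(-100, 156, [90.0, 107.0, 121.0], [-47.0, 19.0]) (-90, 36, [87.0, 109.0, 129.0], [-48.0, 50.0]) (-80, 39, [85.0, 108.0, 128.0], [-48.0, 49.0]) (-70, 44, [86.0, 111.0, 129.0], [-48.0, 49.0]) (-60, 38, [86.0, 102.0, 129.0], [-49.0, 11.0]) (-50, 35, [86.0, 101.0, 129.0], [-48.0, 2.0]) (-40, 39, [89.0, 114.0, 127.0], [-49.0, 50.0]) (-30, 38, [90.0, 116.0, 128.0], [-48.0, 49.0]) (-20, 30, [89.0, 114.0, 127.0], [-49.0, 50.0]) (-10, 138, [99.0, 151.0, 196.0], [-48.0, 42.0]) (0, 248, [143.0, 158.0, 194.0], [-44.0, 32.0]) 
top 1094
(-100, 142, [100.0, 118.0, 129.0], [-48.0, 47.0]) (-90, 61, [85.0, 89.0, 131.0], [-50.0, 48.0]) (-80, 56, [83.0, 88.0, 130.0], [-49.0, 46.0]) (-70, 55, [83.0, 88.0, 129.0], [-49.0, 48.0]) (-60, 55, [85.0, 88.0, 128.0], [-48.0, 48.0]) (-50, 68, [82.0, 87.0, 130.0], [-50.0, 49.0]) (-40, 55, [83.0, 88.0, 128.0], [-49.0, 50.0]) (-30, 86, [82.0, 86.0, 129.0], [-48.0, 49.0]) (-20, 252, [82.0, 87.0, 197.0], [-47.0, 47.0]) (-10, 257, [84.0, 112.0, 148.0], [-49.0, 48.0]) (0, 7, [143.0, 145.0, 146.0], [-33.0, -30.0]) 
10.83 [613.2  51.8 156.1] [-6.1 -0.4 11.2] [-0.04  1.69 -0.02] [ 9.996e-01 -2.810e-02  2.000e-03  1.000e-04] 32.73973644526055
```

View pics/scene7.png

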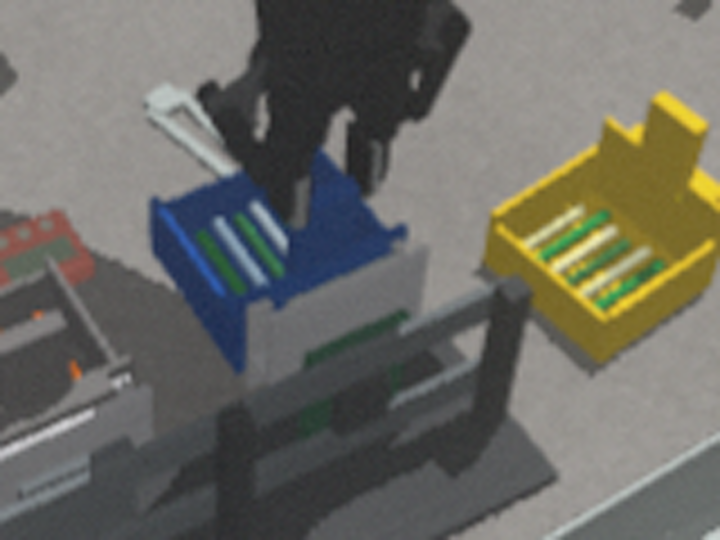

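```bash
python3 - <<'E'
from h import *
a=np.radians(-3.2);x0,y0=618,49.7
for f in("scene0","top0","scene3","scene7","top7"):
    d=load(f+".npz");P=cloud(d);X,Y,Z=P[...,0],P[...,1],P[...,2]
    lx=(X-x0)*np.cos(a)+(Y-y0)*np.sin(a);ly=-(X-x0)*np.sin(a)+(Y-y0)*np.cos(a)
    hsv=cv2.cvtColor(d["color"],cv2.COLOR_RGB2HSV);blue=(hsv[...,0]>105)&(hsv[...,0]<125)&(hsv[...,1]>130)
    m=~blue&(abs(ly)>4)&(abs(ly)<45)&(lx>-5)&(lx<9)&(Z>125)&(Z<150)
    if m.sum()>5:print(f,"louvre",m.sum(),np.percentile(Z[m],[50,80,90,95,98]).round(1))
    m=blue&(abs(ly)<33)&(abs(ly)>20)&(lx>2)&(lx<18)&(Z>120)&(Z<160)
    if m.sum()>3:print(f,"bridge top",m.sum(),np.percentile(Z[m],[5,20,50,80,95]).round(1),lx[m].max())
    # hanging neighbour bridge/wall top for height scale
    m=(lx>-30)&(lx<10)&(ly<-135)&(ly>-190)&(Z>180);print(f,"nb tab",m.sum(),Z[m].max() if m.sum() else 0)
    hsv=hsv;red=((hsv[...,0]<8)|(hsv[...,0]>172))&(hsv[...,1]>140)&(abs(ly)<12)&(lx>-8)&(lx<12)&(Z>125);print(f,"red",red.sum(),Z[red].mean() if red.sum() else 0)
E
```

```text
scene0 louvre 96 [139.4 140.8 141.3 141.7 142.2]
scene0 nb tab 97 189.38622178600394
scene0 red 5 147.29390685715862
top0 louvre 150 [136.1 140.8 141.9 142.9 143.8]
top0 nb tab 93 190.13034030989638
top0 red 8 144.63169639076617
scene3 louvre 97 [138.9 140.5 141.1 142.  143. ]
scene3 nb tab 98 189.19546453986743
scene3 red 4 146.06461444071005
scene7 louvre 60 [139.9 144.2 144.5 145.4 145.7]
scene7 bridge top 20 [143.4 144.3 145.4 146.3 148.1] 9.439856173943074
scene7 nb tab 98 189.11533539796358
scene7 red 0 0
top7 louvre 19 [141.4 144.8 145.8 146.1 146.8]
top7 bridge top 4 [143.6 143.7 144.8 145.9 146.1] 6.291239180828735
top7 nb tab 93 190.97177740838515
top7 red 0 0
```

Request:
apply_moves(plan=[1,0,0,0.001,0,1,-0.0005,0,0.002,0,1,-0.001,0,0.0025,0,1,-0.001,0,0.0025,0])

```text
clock: 11.17
position: [611.5, 52.0, 156.1]
ee_rot: [1.0, -0.028, 0.001, -0.0]
contact_force: [-3.1, -1.6, 4.2]
gripper_width: 32.8
```

Request:
apply_moves(plan=[0.2,0,0,0,0,0.1,0,0,0,0,0,0,0,0,0,-0.3,0,0,0,0,-0.6,0,0,0,0,-0.8,0,0,0,0,-0.8,0,0,0,0,-0.8,0,0,0,0])

```text
clock: 11.83
position: [611.2, 52.2, 155.6]
ee_rot: [1.0, -0.028, 0.0, -0.0]
contact_force: [-0.3, 0.1, -0.6]
gripper_width: 76.9
```

```bash
python3 look.py 8
```

```text
11.83 [611.2  52.2 155.6] [-0.3  0.1 -0.6] [-0.01  0.03 -0.02] [ 9.996e-01 -2.840e-02  1.000e-04 -0.000e+00] 76.85223945183454
scene 918
(-100, 154, [85.0, 103.0, 116.0], [-47.0, 49.0]) (-90, 57, [80.0, 102.0, 122.0], [-48.0, 50.0]) (-80, 37, [80.0, 98.0, 123.0], [-48.0, 49.0]) (-70, 31, [81.0, 103.0, 123.0], [-49.0, 27.0]) (-60, 37, [80.0, 99.0, 123.0], [-48.0, 11.0]) (-50, 30, [84.0, 106.0, 123.0], [-49.0, 19.0]) (-40, 41, [89.0, 112.0, 124.0], [-48.0, 50.0]) (-30, 30, [89.0, 115.0, 125.0], [-48.0, 50.0]) (-20, 72, [93.0, 178.0, 196.0], [-48.0, 19.0]) (-10, 340, [116.0, 162.0, 195.0], [-48.0, 40.0]) (0, 88, [110.0, 145.0, 148.0], [-48.0, 35.0]) 
top 1006
(-100, 89, [106.0, 111.0, 123.0], [-48.0, 47.0]) (-90, 81, [76.0, 80.0, 123.0], [-48.0, 47.0]) (-80, 54, [77.0, 82.0, 123.0], [-50.0, 47.0]) (-70, 51, [77.0, 83.0, 125.0], [-49.0, 48.0]) (-60, 62, [78.0, 83.0, 126.0], [-48.0, 48.0]) (-50, 60, [79.0, 84.0, 126.0], [-50.0, 49.0]) (-40, 53, [80.0, 85.0, 126.0], [-49.0, 50.0]) (-30, 75, [81.0, 84.0, 126.0], [-48.0, 49.0]) (-20, 230, [81.0, 86.0, 195.0], [-48.0, 47.0]) (-10, 247, [81.0, 108.0, 148.0], [-47.0, 46.0]) 
11.93 [611.1  52.1 155.7] [ 0.3 -0.1 -0.3] [-0.02  0.01 -0.05] [ 9.996e-01 -2.840e-02  1.000e-04 -0.000e+00] 76.87835466439768
```

View pics/scene8.png

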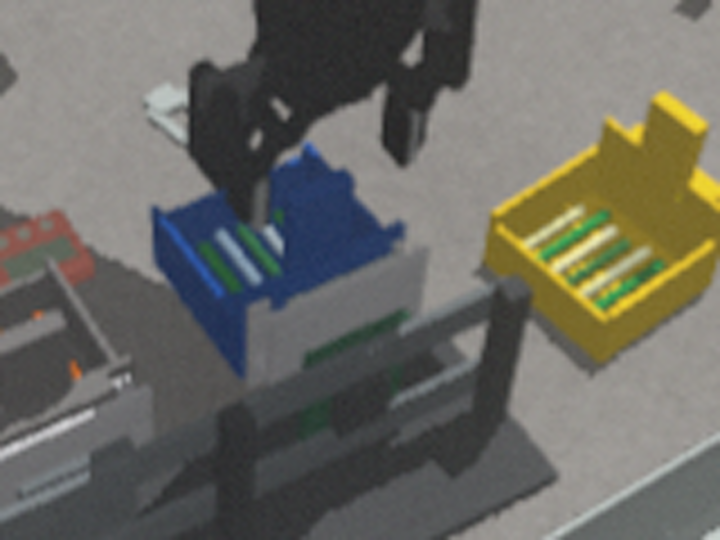

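Request:
apply_moves(plan=[-0.8,0,0,0.01,0,-0.8,0,0,0.03,0,-0.8,-0.01,0,0.06,0,-0.8,-0.03,0,0.09,0,-0.8,-0.06,0.02,0.12,0,-0.8,-0.1,0.05,0.13,0,-0.8,-0.13,0.08,0.13,0,-0.8,-0.16,0.11,0.13,0])

```text
clock: 12.6
position: [460.9, 152.1, 287.9]
ee_rot: [1.0, -0.029, 0.002, -0.001]
contact_force: [0.1, 1.1, -0.7]
gripper_width: 76.6
```

Request:
apply_moves(plan=[-0.8,-0.02,0.04,0,0,-0.8,-0.04,0.08,0,0,-0.8,-0.06,0.11,0,0,-0.8,-0.08,0.14,0,0,-0.8,-0.08,0.14,0,0,-0.8,-0.08,0.14,0,0])

```text
clock: 13.1
position: [380.8, 293.0, 286.3]
ee_rot: [1.0, -0.026, 0.0, -0.0]
contact_force: [-1.0, 0.4, 0.6]
gripper_width: 77.0
```

```bash
python3 look.py 9; python3 - <<'E'
from h import *
a=np.radians(-3.2);x0,y0=618,49.7
for f in("scene9","top9"):
    d=load(f+".npz");P=cloud(d);X,Y,Z=P[...,0],P[...,1],P[...,2]
    lx=(X-x0)*np.cos(a)+(Y-y0)*np.sin(a);ly=-(X-x0)*np.sin(a)+(Y-y0)*np.cos(a)
    hsv=cv2.cvtColor(d["color"],cv2.COLOR_RGB2HSV);blue=(hsv[...,0]>105)&(hsv[...,0]<125)&(hsv[...,1]>110)
    m=blue&(abs(ly)<33)&(lx>2)&(lx<18)&(Z>120)&(Z<160)
    print(f,"bridge top",m.sum(),np.percentile(Z[m],[5,20,50,80,95]).round(1),lx[m].max())
    r=blue&(abs(abs(ly)-48)<3)&(lx<-15)&(lx>-98)&(Z>117)&(Z<132)
    print("rims slope",r.sum(),np.polyfit(lx[r],Z[r],1).round(3))
    t=blue&(Z>185)&(Z<205)&(abs(ly)<30);q=np.c_[X[t],Y[t]].astype(np.float32);print("tab",t.sum(),cv2.minAreaRect(q),Z[t].mean(),lx[t].mean(),ly[t].mean())
    if f=="top9":
        fl=(Z<100)&(Z>70)&(abs(ly)<42)&(lx>-93)&(lx<-15);print("floor",fl.sum(),np.polyfit(lx[fl],Z[fl],1).round(3))
    b=blue&(lx>-115)&(lx<15)&(abs(ly)<60)&(Z>70);print("yaw",cv2.minAreaRect(np.c_[X[b],Y[b]].astype(np.float32)))
E
```

```text
13.1 [380.8 293.  286.3] [-1.   0.4  0.6] [-0.02 -0.03 -0.01] [ 9.997e-01 -2.640e-02  4.000e-04 -5.000e-04] 77.049294958116
scene 896
(-100, 200, [85.0, 103.0, 117.0], [-45.0, 48.0]) (-90, 49, [79.0, 104.0, 122.0], [-48.0, 51.0]) (-80, 30, [80.0, 118.0, 122.0], [-48.0, 53.0]) (-70, 25, [80.0, 96.0, 122.0], [-48.0, 11.0]) (-60, 26, [81.0, 92.0, 123.0], [-48.0, 6.0]) (-50, 27, [83.0, 106.0, 123.0], [-49.0, 23.0]) (-40, 34, [92.0, 118.0, 124.0], [-48.0, 51.0]) (-30, 29, [90.0, 120.0, 126.0], [-49.0, 51.0]) (-20, 63, [92.0, 169.0, 196.0], [-48.0, 17.0]) (-10, 323, [113.0, 160.0, 196.0], [-48.0, 38.0]) (0, 90, [113.0, 146.0, 147.0], [-48.0, 36.0]) 
top 1253
(-100, 91, [106.0, 112.0, 122.0], [-48.0, 47.0]) (-90, 104, [76.0, 80.0, 121.0], [-48.0, 48.0]) (-80, 71, [77.0, 82.0, 123.0], [-50.0, 49.0]) (-70, 66, [78.0, 82.0, 124.0], [-49.0, 48.0]) (-60, 64, [77.0, 83.0, 124.0], [-48.0, 48.0]) (-50, 72, [79.0, 83.0, 126.0], [-50.0, 49.0]) (-40, 71, [80.0, 84.0, 125.0], [-49.0, 50.0]) (-30, 81, [80.0, 85.0, 125.0], [-48.0, 49.0]) (-20, 291, [80.0, 104.0, 197.0], [-47.0, 47.0]) (-10, 293, [82.0, 1
[... 296 characters left out ...]
02 1.23501e+02]
tab 98 ((608.7086791992188, 51.23793029785156), (34.49906921386719, 13.494976043701172), 88.32942962646484) 192.7415213041993 -7.99335857758171 -0.16145708734391523
yaw ((573.880615234375, 54.209503173828125), (101.811767578125, 106.78977966308594), 86.5041275024414)
top9 bridge top 38 [142.7 143.8 145.5 147.2 148. ] 6.662224409635582
rims slope 128 [3.90000e-02 1.24316e+02]
tab 100 ((605.7152709960938, 51.20124053955078), (35.23087692260742, 12.89317798614502), 87.69783782958984) 194.1961134539006 -13.056483981796712 0.39134163163510605
floor 1115 [3.5000e-02 8.7903e+01]
yaw ((571.9700927734375, 52.59185028076172), (100.61675262451172, 105.29352569580078), 87.05402374267578)
```

View pics/scene9.png

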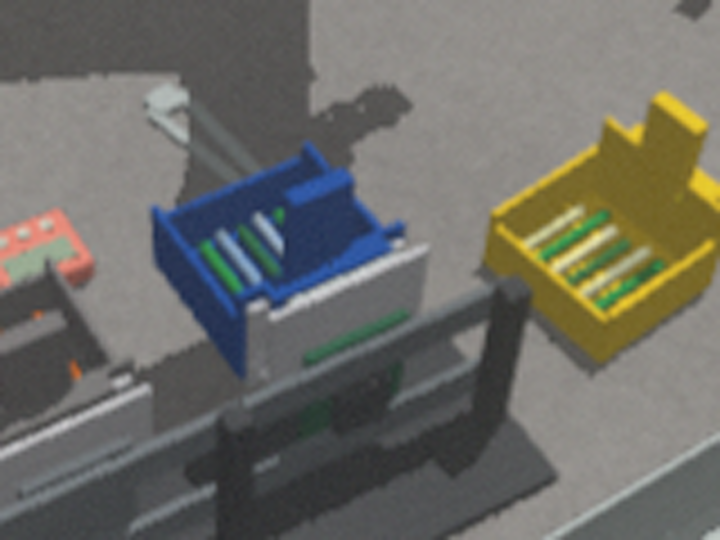

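View pics/top9.png

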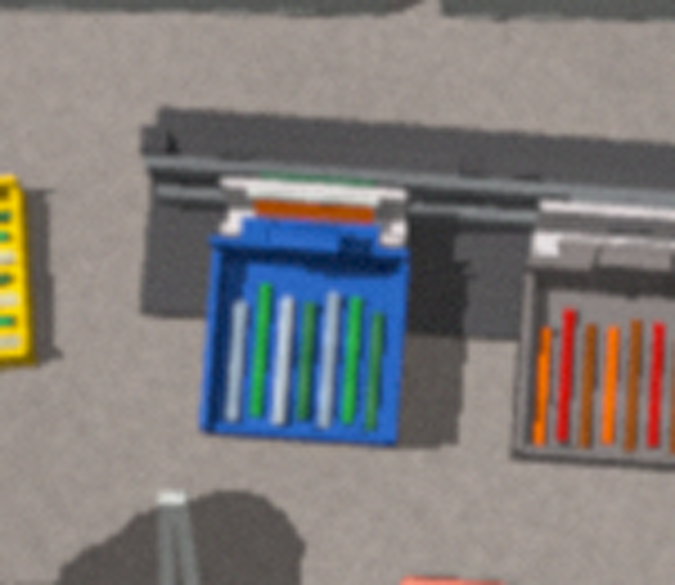

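```bash
python3 -c "
from bench import arm
print(arm.read_state()['clock']);print(arm.job_done())"
```

```text
13.2
the job is handed in; nothing more can be done
None
```

I hung the blue bin in the empty bay and handed the job in at 13.2 s; no verdict was reported.

I gripped it by the tab, found the louvre face by touching it with the lip (about 4 N), and hooked the lip over. I then pressed it down past the keeper until it stopped hard, at roughly 15 N in all. After easing the load I let go and moved the arm clear.

**Last checks (cameras):**
- **Sideways position and squareness:** the bin is within about 1 mm of the bay's middle and square to within about 1°.
- **Height:** the bridge's underside is at about 140.5 mm, the same as the louvre's top edge within 1 mm, so it is seated. The seat pin is hidden under the bridge. That it is pushed in comes from this height and the hard stop; I could not see it.
- **Level:** the bin is not quite level. Its front dropped when I let go, by about 0.04 rad (one rougher reading gave 0.07), against a limit of 0.12.
- **Surroundings:** I felt no contact with the neighbouring bin or the loose items. I didn't re-measure the loose items at the end.

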